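# Kit the bench caddy for the next carving

### The job

Get the bench caddy ready for the next carving: put the thick raw bone offcut, the roll of brown abrasive cloth, the felt polishing wheel and the glue bottle each into the insert that was made for it, down flat on the floor of its recess, the bottle and the roll standing upright. The thin sawn bone plate and the fin-shaped bone blank look much like the offcut but belong to other orders: leave them lying where they are.

Things in the scene. Friction and masses are not known exactly. Their poses are not given: they have to be found in the camera images.
- abrasive_roll: Roll of brown abrasive cloth, a plain drum 58 mm in diameter, 45 mm high, standing on its end, about 90 g (treat it as solid; grip it across the outside). On the robot side the worktop ends in an upright wooden board, inner face at x = 0.382 m, its top 0.25 m high at the left and sloping down to the right. Origin: centre of its underside; z up.
- glue_bottle: Glue bottle: white round body about 34 mm in diameter up to 68 mm high, above it a red nozzle cap 18 mm wide, top at 102 mm; standing upright, about 60 g. Grip the white body. Origin: centre of its underside (body axis within 1 mm); z up.
- felt_wheel: Small cream-grey felt polishing wheel, a disc 23 mm in diameter and 10 mm high, lying flat, about 12 g. Origin: centre of its underside; z up.
- bone_offcut: Thick raw bone offcut, cream, pillow-shaped with rounded edges, 28 mm (its x) by 48 mm (its y), 11 mm thick, lying flat, about 20 g; grip it low, across the 28 mm, at or below its widest line 5 mm up (higher it squeezes out). Origin: centre of its underside; z up.
- bone_plate: NOT for the caddy: flat sawn bone plate, honey-coloured, 26 (x) by 63 (y) by 5 mm, lying flat. Origin: centre of its underside.
- bone_fin: NOT for the caddy: flat fin-shaped bone blank, cream, one end narrow, the other a broad fan, 37 (x) by 76 (y) by 6 mm, lying flat. Origin: centre of its underside.
- roll_insert: Insert for the abrasive roll: the largest round well, 72 mm across, 12 mm deep, cork-lined floor. Light wooden block 84x84x24 mm, fixed, one of four standing 2 by 2 (87 mm apart, any order) in a dark square caddy (188 mm, wall top 20 mm high). Origin: centre of the block's underside, 6 mm above the worktop; block top 24 mm, recess floor 12 mm above the origin. x, y along its sides, z up.
- bottle_insert: Insert for the glue bottle: middle-sized round well, 50 mm across, 12 mm deep, bright metal floor. Light wooden block 84x84x24 mm, fixed, one of four standing 2 by 2 (87 mm apart, any order) in a dark square caddy (188 mm, wall top 20 mm high). Origin: centre of the block's underside, 6 mm above the worktop; block top 24 mm, recess floor 12 mm above the origin. x, y along its sides, z up.
- wheel_insert: Insert for the felt wheel: smallest round well, 38 mm across, 5 mm deep, black rubber floor. Light wooden block 84x84x24 mm, fixed, one of four standing 2 by 2 (87 mm apart, any order) in a dark square caddy (188 mm, wall top 20 mm high). Origin: centre of the block's underside, 6 mm above the worktop; block top 24 mm, recess floor 19 mm above the origin. x, y along its sides, z up.
- blank_insert: Insert for the bone offcut: oblong recess 44 (x) by 64 (y) mm, 5 mm deep, blue floor; either way round. Light wooden block 84x84x24 mm, fixed, one of four standing 2 by 2 (87 mm apart, any order) in a dark square caddy (188 mm, wall top 20 mm high). Origin: centre of the block's underside, 6 mm above the worktop; block top 24 mm, recess floor 19 mm above the origin. x, y along its sides, z up.

How it is judged (in metres and radians):
At the end, for the whole second after the job is handed in: Roll, bottle, felt wheel and offcut each sit in their own insert: centre within 12 mm of the insert's centre, underside no more than 2 mm above the recess floor, tilted less than 0.1 rad, at rest. Bone plate and bone fin lie within 15 mm of where they were at the start (horizontal distance between abrasive_roll and roll_insert below 0.012 m and z of abrasive_roll in the frame of roll_insert below 0.014 m and angle between each of abrasive_roll, glue_bottle, felt_wheel, bone_offcut's own z axis and vertical below 0.1 rad and linear speed of each of abrasive_roll, glue_bottle, felt_wheel, bone_offcut below 0.01 m/s and horizontal distance between glue_bottle and bottle_insert below 0.012 m and z of glue_bottle in the frame of bottle_insert below 0.014 m and horizontal distance between felt_wheel and wheel_insert below 0.012 m and z of felt_wheel in the frame of wheel_insert below 0.021 m and horizontal distance between bone_offcut and blank_insert below 0.012 m and z of bone_offcut in the frame of blank_insert below 0.021 m and distance of each of bone_plate, bone_fin from where it was at the start of the episode below 0.015 m); the robot touches nothing.
It fails at once if the bone plate is shifted more than 25 mm from where it lay (distance of bone_plate from where it was at the start of the episode above 0.025 m).
It fails at once if the bone fin is shifted more than 25 mm from where it lay (distance of bone_fin from where it was at the start of the episode above 0.025 m).
It also fails if it takes over 93 s, if anything falls off the work surface, if the arm or the gripper's body presses on something with over 40 N, if the wrist force passes 120 N, or if a joint passes its speed limit or range.

### The arm

A 6-joint arm with a two-finger parallel gripper is mounted at the origin on a cart in front of the work surface, level with it; the furniture and walls round the work are solid. World frame = base frame: x ahead of the robot, y to its left, z up, the work surface at z = 0. Lengths are in mm, angles in rad, forces in N, time in s.
With the tool pointing down it reaches from about 350 to 875 mm from the base axis. Payload 4.2 kg.
Tool frame: the origin (TCP) lies midway between the tips of the shut fingers; the grasp point (between the pads) lies 19 mm behind it; z points along the fingers, y is the line along which they close (so a half turn about z gives the same grasp; the last joint's range is limited). The gripper opens to 85 mm and grips with 20 to 120 N. Pads are 22 mm wide; open, the fingers measure 114 mm over their backs; the gripper's body (76 mm by 85 mm) begins 54 mm behind the grasp point. The pads swing forward as they close: fully open they stand 13 mm farther back than shut.
Start: joints at [-0.967, 0.385, 0.008, 0, -1.194, -0.259], TCP at [211.27, -588.187, 231.312] pointing down, gripper open.
Joint ranges: [-3.14, 3.14], [-1.21, 2.06], [-1.07, 1.41], [-3.16, 2.05], [-2.99, -0.16], [-3.1, 3.1]. Speed limits (rad/s): [2.79, 2.79, 3.14, 3.14, 3.14, 3.14].

### API

Orientations are given as a unit quaternion [x, y, z, w].
In Python, from bench import * gives the robot as it stands.
- The arm moves only by the tool drive_tool, never from a script. Its argument "plan" is a list that holds one entry, the list of rows, each a list of 5 numbers: the closure, from -1 (fully open) to 1 (shut), then the shift along the world's x, y, z in mm, then the turn about the world's z in degrees. A call has 1 to 20 rows; each row shifts and turns the commanded pose from where the row before left it; what a row does not reach is not made up. A row lasts 1/12 s, in which the tool goes at most 41.7 mm and 7.16 degrees, less where a joint would pass 70% of its speed; a pose out of reach is approached as far as the arm can. A call is refused whole if a number of a shift passes 41.7 or a number of a turn 7.16, either way. A call with a gripper value outside its range is refused whole. The fingers move at their own pace and stop on an object; the grip force is fixed at half the most. Time passes only in rows, so rows that do not move let the fingers close. It gives the time, the measured TCP pose, the force, the opening and the grip force at its end, in the units of the state.
- read_state(): the state, without advancing time (a new reading comes with each control period).
- get_image(name): name is "scene" or "top" or "wrist"; returns (picture, depth): 400x640x3 uint8, red, green, blue; 400x640 float32, mm along the optical axis (not along the pixel's ray), 0 where there is no reading.
- camera_model(name): a dict with "fx", "fy", "cx", "cy" (pixels), "distortion" ([k1, k2, p1, p2, k3] as OpenCV has them; the pictures are not rectified), "R" (3x3) and "t" (3): a world point X has camera coordinates R X + t; the wrist camera has in their place "mount" (4x4, takes a point from camera to tool coordinates, whose origin is the TCP and whose axes are the flange's). Camera axes: x right, y down, z forward; pixel columns grow to the right and rows downward; lengths in mm; the calibration is good to about 2 mm. A picture is of the moment at which its call begins: read the wrist's pose just before it. camera_model takes no time and is no camera call.
- job_done(): hands the job in; it is judged then, once.
The state is a dict: "clock": time; "joints": joint angles; "joint_vel": joint speeds; "joint_efforts": joint torques, N m; "position": TCP position; "ee_rot": TCP orientation; "contact_force": force on the tool from outside, world axes, zero at the start; "wrist_torque": the same for the moment, N m; "gripper_width": finger opening in mm; "grasp_force": force on a finger pad.
Only numpy, scipy, OpenCV 4.12 (cv2) and the standard library are available. Lean on these libraries where they do the work, as an engineer would, in place of code of your own. Each camera call takes 0.05 s, during which the arm holds its last target. There are 200 camera calls.

## Working session

There is one attempt and no reset: what is moved stays moved. The work goes in short steps, Python scripts to look and compute and a tool call to move; the robot and the scene stay as the last step left them, time stands still between calls to the robot, and variables do not carry over. Pictures are saved under pics/ and viewed, at most 14 in all, crops included, and the job is handed in when it is done.

Besides the shell and the picture viewer there is one more tool, called after ">>>" by a JSON object that holds its "op" and its "data", one argument or row to a line. drive_tool: Moves the arm, as the interface text tells. Its arguments: {"type":"object","properties":{"plan":{"type":"array"}},"required":["plan"]}

```bash
ls; mkdir -p pics; python3 - <<'E'
from bench import *
import cv2,numpy as np
s=read_state();print(s)
for n in("scene","top"):
    p,d=get_image(n);cv2.imwrite(f"pics/{n}0.png",p[:,:,::-1]);np.savez(f"{n}0.npz",p=p,d=d);print(n,camera_model(n))
print(camera_model("wrist"))
E
```

```text
pics
{'clock': 0.0, 'joints': array([-9.67358114e-01,  3.85557620e-01,  6.60703283e-03, -5.16032006e-04,
       -1.19400509e+00, -2.58602664e-01]), 'joint_vel': array([-4.53392885e-05,  4.88927852e-04,  4.02472065e-04, -3.77559658e-04,
       -3.08252684e-04,  3.58978050e-04]), 'joint_efforts': array([ 9.40883037e-04, -3.92291164e+01,  1.88401204e+01,  4.18608829e+00,
       -4.60789364e-03,  1.29660225e-05]), 'position': array([ 211.09548582, -587.63795818,  230.21106733]), 'ee_rot': array([-1.71470887e-01,  9.85188567e-01,  1.08112075e-03, -2.33205694e-04]), 'contact_force': array([0.89760821, 0.25817987, 0.85643211]), 'wrist_torque': array([ 0.01690723,  0.00215838, -0.02833718]), 'grasp_force': 0.0, 'gripper_width': 85.44893716448463}
scene {'fx': 361.12361336948175, 'fy': 361.12361336948175, 'cx': 322.06591242814454, 'cy': 197.15935722596248, 'distortion': array([0.02444766, 0.        , 0.        , 0.        , 0.        ]), 'R': array([[-0.98592656,  0.16700389, -0.00765018],
       [ 0.14924107,  0.85859496, -0.4904506 ],
       [-0.07533875, -0.48468999, -0.87143541]]), 't': a
[... 293 characters left out ...]
8],
       [-0.99071566,  0.0101025 , -0.13557442],
       [ 0.1355015 , -0.00758673, -0.99074809]]), 't': array([-224.84166524,  559.45714911,  903.67130416])}
{'fx': 297.4765763415856, 'fy': 297.4765763415856, 'cx': 316.425097790177, 'cy': 200.53642356867863, 'distortion': array([-0.04295702,  0.        ,  0.        ,  0.        ,  0.        ]), 'mount': array([[ 2.90391087e-04, -9.47774287e-01, -3.18941714e-01,
         8.25474187e+01],
       [ 9.99999935e-01,  3.43593189e-04, -1.10545972e-04,
         1.20189755e+00],
       [ 2.14358831e-04, -3.18941661e-01,  9.47774325e-01,
        -1.42314890e+02],
       [ 0.00000000e+00,  0.00000000e+00,  0.00000000e+00,
         1.00000000e+00]])}
```

View pics/scene0.png

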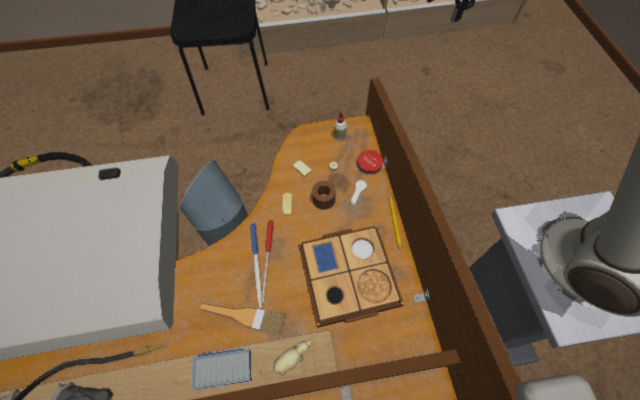

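View pics/top0.png

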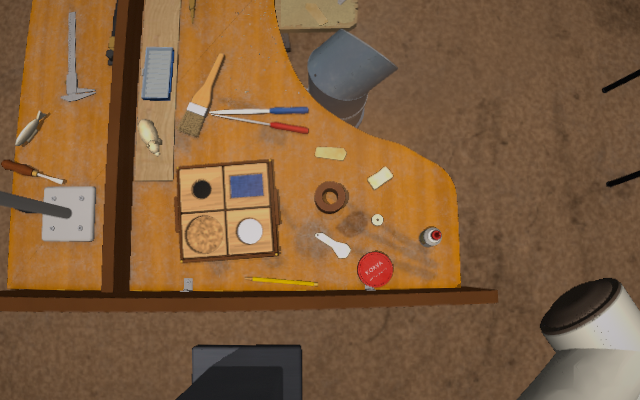

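The top view shows:
- **Inserts:** wheel at (202,189), blank at (246,186), roll at (205,235) and bottle at (250,232).
- **Objects:** roll (332,197), plate (330,153), offcut (380,178), felt wheel (377,219), bottle (431,237) and fin (333,245). There is also a red tin at (375,268).

Next I'll measure these by mask and ray.

```bash
cat > h.py <<'E'
import numpy as np,cv2
from bench import *
def ray(cm,uv,R,t):
    K=np.array([[cm['fx'],0,cm['cx']],[0,cm['fy'],cm['cy']],[0,0,1]])
    n=cv2.undistortPoints(np.array(uv,float).reshape(-1,1,2),K,cm['distortion']).reshape(-1,2)
    d=np.c_[n,np.ones(len(n))]
    return -R.T@t, d@R
def plane(cm,uv,z,R=None,t=None):
    if R is None:R,t=cm['R'],cm['t']
    c,d=ray(cm,uv,R,t);return c+d*((z-c[2])/d[:,2])[:,None]
def wristRT(cm,s):
    from scipy.spatial.transform import Rotation as Ro
    M=np.eye(4);M[:3,:3]=Ro.from_quat(s['ee_rot']).as_matrix();M[:3,3]=s['position']
    T=np.linalg.inv(M@cm['mount']);return T[:3,:3],T[:3,3]
def world(cm,d,R=None,t=None):
    if R is None:R,t=cm['R'],cm['t']
    v,u=np.mgrid[:400,:640];c,r=ray(cm,np.c_[u.ravel(),v.ravel()],R,t)
    return (c+r*d.reshape(-1,1)).reshape(400,640,3)
def blob(mask,near):
    n,l,st,c=cv2.connectedComponentsWithStats(mask.astype(np.uint8))
    i=1+np.argmin(np.hypot(*(c[1:]-near).T)) if n>1 else 0
    # prefer blob of area>15
    ok=[k for k in range(1,n) if st[k,4]>15];i=min(ok,key=lambda k:np.hypot(*(c[k]-near)))
    m=(l==i).astype(np.uint8);return m,c[i],st[i,4]
E
python3 - <<'E'
from h import *
z=np.load('top0.npz');p,d=z['p'],z['d'];cm=camera_model('top')
W=world(cm,d);hsv=cv2.cvtColor(p,cv2.COLOR_RGB2HSV)
for n,uv in dict(table=(300,220),wheelins=(202,189),blank=(246,186),rollins=(205,235),botins=(250,232),roll_rim=(332,186),rollhole=(332,197),plate=(330,153),offc=(380,178),wheel=(377,215),bottle=(431,237),fin=(340,249),tin=(375,268),sand=(158,75),boardtop=(300,296),boardtopL=(60,300),boardtopR=(470,296),caddywall=(275,190),pencil=(280,281)).items():
    print(n,hsv[uv[1],uv[0]],p[uv[1],uv[0]],W[uv[1],uv[0]].round())
c=p[120:300,150:470];cv2.imwrite('pics/crop1.png',cv2.resize(c,None,fx=2.5,fy=2.5,interpolation=cv2.INTER_CUBIC)[:,:,::-1])
# height-mask grid
h=(W[:,:,2]*1);print(np.round(h[150:250:4,310:450:6]).astype(int))
E
```

```text
table [ 15 149 174] [174 122  72] [ 519. -198.   -1.]
wheelins [17 50 36] [36 33 29] [578. -11.  27.]
blank [114 105 138] [ 81  93 138] [583. -96.  27.]
rollins [ 15 139 172] [172 125  78] [490. -16.  18.]
botins [173   5 206] [206 202 203] [ 495. -103.   19.]
roll_rim [ 12 154 124] [124  78  49] [ 578. -260.   46.]
rollhole [ 15 155 163] [163 113  64] [ 563. -261.   -1.]
plate [ 23 109 197] [197 176 113] [ 651. -258.    4.]
offc [ 26  33 207] [207 203 180] [ 599. -355.   10.]
wheel [ 27  44 208] [208 204 172] [ 526. -347.   10.]
bottle [  8  35 133] [133 120 115] [ 478. -437.   72.]
fin [ 20  11 207] [207 204 198] [ 461. -275.    7.]
tin [  2 152 189] [189  84  76] [ 424. -340.   19.]
sand [ 50   5 153] [151 153 150] [812.  86.  26.]
boardtop [ 13 190  63] [63 36 16] [ 382. -201.  163.]
boardtopL [ 13 187  90] [90 53 24] [378. 165. 223.]
boardtopR [ 13 188  91] [91 53 24] [ 374. -492.  114.]
caddywall [ 13 157 120] [120  77  46] [ 575. -151.   22.]
pencil [ 24 255 206] [206 168   0] [ 402. -159.    8.]
[[  -1    2    5    5    7    5    1    3    0    0   -3   -4   -1   -1
     2   
[... 2344 characters left out ...]
2   -2   -1   -2    0
    -1   -1   -2    0   -1    3    0    1   -1   -1]
 [   2    0    0    3    1    2    1    0    1   -1  973    0    0    1
    -2   -1   -2    1   -2   33   59   79   -1   -3]
 [   2    8    4   -1   -2   -2    1   -1    3    2    3   -2   -1   -2
    -1    1   -2    0    1   53   62   91    1   -3]
 [   0    1    5    6   -1    0   -3   -3   -2    3   -2   -2    0   -3
     0    0    0   -1    0   51   61   79   -1    2]
 [  -1    1   -1    5    6    5    0   -3   -1    1    1   -1    2    3
    -2    1    0    1    3   39   57   59   -1    0]
 [   0   -2   -1    0    5    5    3   -1   -2   -6    0    1   -1   -1
     0   -1   -3   -1    2    9   30   -3   -1    1]]
```

View pics/crop1.png

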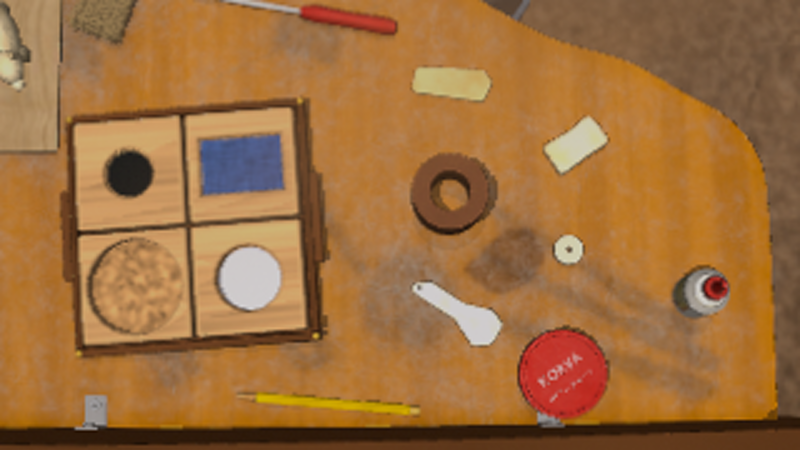

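The crop confirms this: the offcut is the 10 mm high piece at crop (575,145), and the honey-coloured plate is at (452,83). Now the exact centres.

```bash
python3 - <<'E'
from h import *
z=np.load('top0.npz');p,d=z['p'],z['d'];cm=camera_model('top')
print('cam',(-cm['R'].T@cm['t']).round())
W=world(cm,d);hsv=cv2.cvtColor(p,cv2.COLOR_RGB2HSV).astype(int);H,S,V=[hsv[...,i] for i in range(3)];Z=W[...,2]
def rep(n,mask,near,zz):
    m,c,a=blob(mask,near)
    k=cv2.findContours(m,cv2.RETR_EXTERNAL,cv2.CHAIN_APPROX_NONE)[0][0].reshape(-1,2)
    q=plane(cm,k,zz)[:,:2].astype(np.float32)
    (cx,cy),(w,h),an=cv2.minAreaRect(q);(ex,ey),r=cv2.minEnclosingCircle(q)
    bx=cv2.boxPoints(((cx,cy),(w,h),an));e=bx[1]-bx[0];f=bx[2]-bx[1];l=e if np.hypot(*e)>np.hypot(*f) else f
    print(n,'area',a,'rect c',round(cx,1),round(cy,1),'size',round(w,1),round(h,1),'longaxis deg',round(np.degrees(np.arctan2(l[1],l[0]))%180,1),'circ',round(ex,1),round(ey,1),round(2*r,1),'z',np.median(Z[m>0]).round(1))
reg=(Z>-20)
rep('offcut',(S<80)&(V>130)&(Z>-8),(380,178),6)
rep('plate',(S<125)&(H>18)&(V>130)&(Z>-8),(330,153),4)
rep('fin',(S<60)&(V>130)&(Z>-8),(333,245),5)
rep('wheel',(S<80)&(V>130)&(Z>-8),(377,219),9)
rep('roll',(cv2.medianBlur(d,3)>0)&(Z>36)&(Z<55),(332,197),45)
rep('bottle_depth>8',(Z>8)&(Z<110),(431,237),60)
rep('bottlecap',(Z>75)&(Z<110),(433,236),95)
rep('wheelins',(V<70),(202,189),25)
rep('blankins',(H>100)&(H<130)&(S>50),(246,186),25)
rep('botins',(S<40)&(V>130),(250,232),18)
rep('tin',(S>110)&((H<8)|(H>172))&(V>100)&(Z>8),(375,268),19)
# scene triangulation for bottle cap, body
E
```

```text
cam [ 429. -224.  973.]
offcut area 277 rect c 600.4 -355.7 size 24.8 47.2 longaxis deg 124.8 circ 599.4 -355.6 48.7 z 9.9
plate area 322 rect c 651.4 -258.7 size 59.4 23.6 longaxis deg 81.9 circ 649.8 -258.4 59.7 z 4.4
fin area 358 rect c 474.5 -261.5 size 73.3 27.8 longaxis deg 48.5 circ 472.5 -259.4 74.4 z 5.1
wheel area 102 rect c 517.3 -347.3 size 19.5 21.4 longaxis deg 178.6 circ 517.5 -347.1 22.1 z 9.8
roll area 562 rect c 559.2 -254.8 size 54.4 56.7 longaxis deg 179.4 circ 559.3 -254.5 58.5 z 44.8
bottle_depth>8 area 340 rect c 479.4 -438.7 size 33.5 40.9 longaxis deg 107.3 circ 479.7 -438.3 41.7 z 56.5
bottlecap area 70 rect c 481.5 -440.6 size 14.4 16.0 longaxis deg 177.8 circ 481.1 -440.3 16.8 z 79.4
wheelins area 240 rect c 578.1 -9.2 size 33.3 31.2 longaxis deg 89.4 circ 577.7 -9.1 34.3 z 25.0
blankins area 652 rect c 584.2 -95.4 size 40.8 60.5 longaxis deg 94.0 circ 584.0 -96.4 70.9 z 25.1
botins area 474 rect c 497.0 -101.8 size 46.0 44.2 longaxis deg 0.1 circ 497.1 -101.7 47.6 z 18.1
tin area 945 rect c 421.4 -340.0 size 64.8 66.1 longaxis deg 178.9 circ 422.0 -339.5 67.6 z 18.5
```

Distances between insert centres come out at about 87 mm and object sizes match, so the measurements hold. That puts the inserts at:

| Insert | x (mm) | y (mm) |
|---|---|---|
| Wheel | 578 | -9 |
| Blank | 584 | -95.5 |
| Bottle | 497 | -102 |
| Roll (derived) | 491 | -15.5 |

Caddy yaw is about 4°. I'll place the roll first.

>>> {"op": "drive_tool", "data": {
  "plan": [
    [[-1,24.9,23.8,0,0],[-1,24.9,23.8,0,0],[-1,24.9,23.8,0,0],[-1,24.9,23.8,0,0],[-1,24.9,23.8,0,0],[-1,24.9,23.8,0,0],[-1,24.9,23.8,0,0],[-1,24.9,23.8,0,0],[-1,24.9,23.8,0,0],[-1,24.9,23.8,0,0],[-1,24.9,23.8,0,0],[-1,24.9,23.8,0,0],[-1,24.9,23.8,0,0],[-1,24.9,23.8,0,0],[-1,0,0,0,0],[-1,0,0,0,0],[-1,0,0,0,0]]
  ]
}}

```text
clock: 1.52
position: [559.4, -254.9, 230.7]
ee_rot: [-0.172, 0.985, 0.0, -0.001]
contact_force: [-0.9, 0.3, 0.1]
gripper_width: 85.3
grasp_force: 0.0
```

```bash
cat >> h.py <<'E'
def wrist(name=None):
    s=read_state();p,d=get_image('wrist');cm=camera_model('wrist');R,t=wristRT(cm,s)
    if name:cv2.imwrite(f'pics/{name}.png',p[:,:,::-1])
    return s,p,cm,R,t,world(cm,d,R,t)
def fit(mask,near,zz,cm,R,t):
    m,c,a=blob(mask,near)
    k=cv2.findContours(m,cv2.RETR_EXTERNAL,cv2.CHAIN_APPROX_NONE)[0][0].reshape(-1,2)
    q=plane(cm,k,zz,R,t)[:,:2].astype(np.float32)
    (cx,cy),(w,h),an=cv2.minAreaRect(q);(ex,ey),r=cv2.minEnclosingCircle(q)
    return dict(px=c.round(),rect=np.round([cx,cy,w,h,an],1),circ=np.round([ex,ey,2*r],1))
E
python3 - <<'E'
from h import *
s,p,cm,R,t,W=wrist('w1');Z=W[...,2]
def px(X):
    c=R@np.array(X)+t;return c[:2]/c[2]*cm['fx']+[cm['cx'],cm['cy']]
u=px([559,-255,45]);print(u)
print('roll',fit((Z>36)&(Z<55),u,45,cm,R,t))
hsv=cv2.cvtColor(p,cv2.COLOR_RGB2HSV).astype(int);H,S,V=[hsv[...,i] for i in range(3)]
for n,X,zz in(('offcut',[600,-355.7,6],6),('wheel',[517.3,-347.3,9],9),('plate',[651,-258.7,4],4)):
    u=px(X);print(n,u,fit((S<125)&(H>18)&(V>120)&(Z<20)&(Z>-10),u,zz,cm,R,t))
E
```

```text
[315.29466696 177.09315556]
roll {'px': array([316., 176.]), 'rect': array([ 557.2, -254.8,   58.1,   56.9,   19.8]), 'circ': array([ 557.6, -254.9,   59. ])}
offcut [229.32950186 173.05463395] {'px': array([230., 173.]), 'rect': array([ 599.9, -355.4,   26.7,   47.1,   34.4]), 'circ': array([ 599.9, -354.7,   50.4])}
wheel [253.29420138 111.14511937] {'px': array([254., 111.]), 'rect': array([ 516.2, -346.9,   22.4,   22.9,   62.3]), 'circ': array([ 516.5, -346.7,   23.5])}
plate [289.90687156 231.01300768] {'px': array([292., 231.]), 'rect': array([ 650.5, -259.1,   60.5,   23.9,   82.5]), 'circ': array([ 650.3, -258.8,   61.1])}
```

View pics/w1.png

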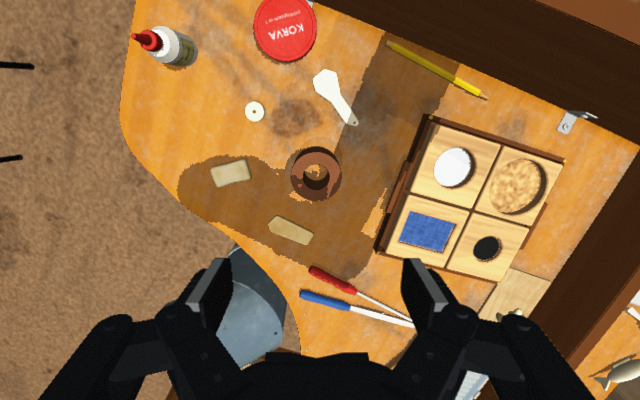

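The wrist view shows the roll at (316,176), and its measurements agree with the top camera to about 1-2 mm. Going down and gripping.

>>> {"op": "drive_tool", "data": {
  "plan": [
    [[-1,-0.8,0,-30,0],[-1,0,0,-30,0],[-1,0,0,-30,0],[-1,0,0,-30,0],[-1,0,0,-30,0],[-1,0,0,-25,0],[-1,0,0,-20,0],[-1,0,0,-15,0],[-1,0,0,0,0],[-1,0,0,0,0],[1,0,0,0,0],[1,0,0,0,0],[1,0,0,0,0],[1,0,0,0,0],[1,0,0,0,0],[1,0,0,0,0],[1,0,0,0,0],[1,0,0,0,0],[1,0,0,0,0]]
  ]
}}

```text
clock: 3.15
position: [560.4, -255.5, 23.6]
ee_rot: [-0.172, 0.985, -0.001, 0.002]
contact_force: [-1.1, -1.0, 6.8]
gripper_width: 55.5
grasp_force: 64.1
```

>>> {"op": "drive_tool", "data": {
  "plan": [
    [[1,0,0,20,0],[1,0,0,30,0],[1,0,0,30,0],[1,0,0,20,0],[1,-8.5,29.9,0,0],[1,-8.5,29.9,0,0],[1,-8.5,29.9,0,0],[1,-8.5,29.9,0,0],[1,-8.5,29.9,0,0],[1,-8.5,29.9,0,0],[1,-8.5,29.9,0,0],[1,-8.5,29.9,0,0],[1,0,0,0,0],[1,0,0,0,0],[1,0,0,0,0]]
  ]
}}

```text
clock: 4.4
position: [491.1, -15.7, 121.6]
ee_rot: [-0.172, 0.985, 0.0, 0.0]
contact_force: [0.6, -0.3, -0.7]
gripper_width: 55.6
grasp_force: 64.0
```

>>> {"op": "drive_tool", "data": {
  "plan": [
    [[1,0.5,0,-25,0],[1,0,0,-25,0],[1,0,0,-15,0],[1,0,0,-8,0],[1,0,0,-3,0],[1,0,0,-2,0],[1,0,0,0,0],[1,0,0,0,0]]
  ]
}}

```text
clock: 5.07
position: [492.4, -15.8, 44.1]
ee_rot: [-0.171, 0.985, 0.0, 0.001]
contact_force: [-0.1, 0.1, -0.5]
gripper_width: 55.4
grasp_force: 64.0
```

>>> {"op": "drive_tool", "data": {
  "plan": [
    [[1,0,0,-1.5,0],[1,0,0,0,0],[0.2,0,0,0,0],[-0.3,0,0,0,0],[-1,0,0,0,0],[-1,0,0,0,0],[-1,0,0,0,0],[-1,0,0,0,0],[-1,0,0,20,0],[-1,0,0,30,0],[-1,0,0,40,0],[-1,0,0,40,0],[-1,0,0,0,0]]
  ]
}}

```text
clock: 6.15
position: [496.6, -15.2, 180.1]
ee_rot: [-0.173, 0.985, -0.0, 0.008]
contact_force: [1.5, 0.3, 0.4]
gripper_width: 85.2
grasp_force: 0.0
```

```bash
python3 - <<'E'
from h import *
s,p,cm,R,t,W=wrist('w2');Z=W[...,2]
c=R@np.array([491,-15.5,63])+t;u=c[:2]/c[2]*cm['fx']+[cm['cx'],cm['cy']];print(u,s['position'])
print(fit((Z>54)&(Z<72),u,63,cm,R,t));m,_,_=blob((Z>54)&(Z<72),u);print(np.median(Z[m>0]),m.sum())
E
```

```text
[317.38882082 187.95810801] [496.64416487 -15.16048892 180.05499853]
{'px': array([319., 186.]), 'rect': array([489.6, -15. ,  57.8,  57.7,  65.2]), 'circ': array([489.3, -15. ,  59.2])}
62.60538522905637 2408
```

View pics/w2.png

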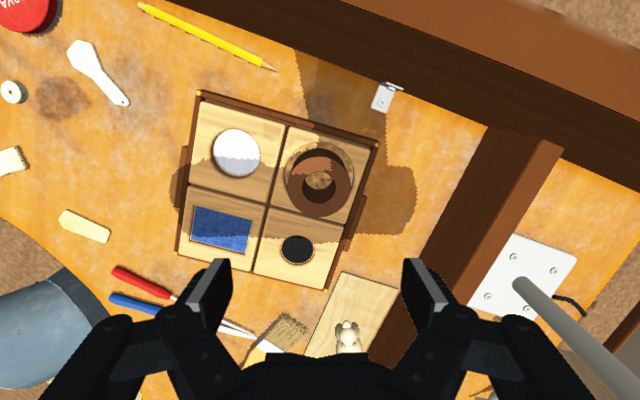

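The roll top reads 62.6 mm against an expected 63 mm, and its centre is within 2 mm, so it is seated. Next is the felt wheel.

>>> {"op": "drive_tool", "data": {
  "plan": [
    [[0,2.5,-33.2,0,0],[0,2.5,-33.2,0,0],[0,2.5,-33.2,0,0],[0,2.5,-33.2,0,0],[0,2.5,-33.2,0,0],[0,2.5,-33.2,0,0],[0,2.5,-33.2,0,0],[0,2.5,-33.2,0,0],[0,2.5,-33.2,0,0],[0,2.5,-33.2,0,0],[0,0,0,-40,0],[0,0,0,-40,0],[0,0,0,-20,0],[0,0,0,0,0],[0,0,0,0,0],[0,0,0,0,0]]
  ]
}}

```text
clock: 7.53
position: [517.6, -348.2, 73.0]
ee_rot: [-0.172, 0.985, -0.001, 0.001]
contact_force: [0.9, 0.3, 0.6]
gripper_width: 42.7
grasp_force: 0.0
```

```bash
python3 - <<'E'
from h import *
s,p,cm,R,t,W=wrist('w3');Z=W[...,2]
c=R@np.array([517,-347,9])+t;u=c[:2]/c[2]*cm['fx']+[cm['cx'],cm['cy']];print(u,s['position'])
hsv=cv2.cvtColor(p,cv2.COLOR_RGB2HSV).astype(int);H,S,V=[hsv[...,i] for i in range(3)]
print(fit((S<100)&(V>110)&(Z<20)&(Z>-10),u,9,cm,R,t))
c=R@np.array([600,-355.5,6])+t;u=c[:2]/c[2]*cm['fx']+[cm['cx'],cm['cy']];print(u,fit((S<100)&(V>110)&(Z<20)&(Z>-10),u,6,cm,R,t))
E
```

```text
[316.81583769 216.87115541] [ 517.63693687 -348.21054005   72.99871633]
{'px': array([317., 215.]), 'rect': array([ 515.7, -347.3,   24. ,   22.4,   19.9]), 'circ': array([ 515.7, -347.7,   24.9])}
[273.56312672 299.11311934] {'px': array([287., 296.]), 'rect': array([ 594.5, -348.1,   28.5,   30. ,   31.6]), 'circ': array([ 595. , -348.3,   39.6])}
```

View pics/w3.png

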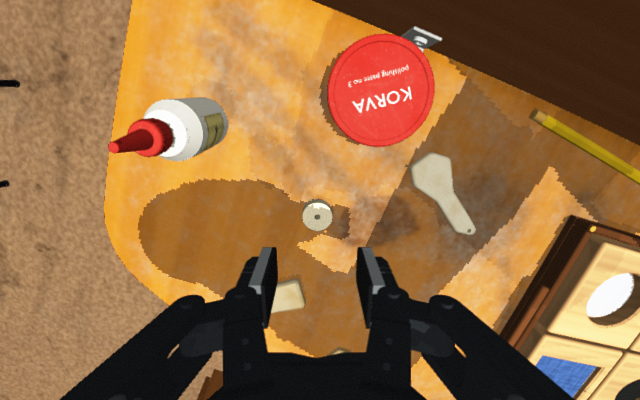

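The wheel at (317,215) sits between the finger lines at (516,-347.5). Going down to grip it.

>>> {"op": "drive_tool", "data": {
  "plan": [
    [[0,-1.3,0.5,-25,0],[0,0,0,-20,0],[0,0,0,-15,0],[0,0,0,-9,0],[0,0,0,0,0],[0,0,0,0,0],[0.6,0,0,0,0],[1,0,0,0,0],[1,0,0,0,0],[1,0,0,0,0],[1,0,0,0,0],[1,0,0,0,0],[1,0,0,0,0],[1,0,0,0,0],[1,0,0,0,0]]
  ]
}}

```text
clock: 8.83
position: [516.5, -347.8, 4.8]
ee_rot: [-0.172, 0.985, -0.001, 0.001]
contact_force: [-0.2, 0.4, 6.4]
gripper_width: 18.7
grasp_force: 58.6
```

>>> {"op": "drive_tool", "data": {
  "plan": [
    [[1,0,0,15,0],[1,0,0,25,0],[1,0,0,30,0],[1,0,0,30,0],[1,6.3,33.8,0,0],[1,6.3,33.8,0,0],[1,6.3,33.8,0,0],[1,6.3,33.8,0,0],[1,6.3,33.8,0,0],[1,6.3,33.8,0,0],[1,6.3,33.8,0,0],[1,6.3,33.8,0,0],[1,6.3,33.8,0,0],[1,6.3,33.8,0,0],[1,0,0,0,0],[1,0,0,0,0],[1,0,0,0,0]]
  ]
}}

```text
clock: 10.25
position: [578.0, -9.2, 102.9]
ee_rot: [-0.172, 0.985, 0.0, -0.0]
contact_force: [0.2, -0.0, -0.6]
gripper_width: 18.3
grasp_force: 58.7
```

```bash
python3 - <<'E'
from h import *
s,p,cm,R,t,W=wrist();print(s['position'],s['gripper_width'])
c=p[180:400,200:440];cv2.imwrite('pics/w4.png',cv2.resize(c,None,fx=2,fy=2)[:,:,::-1])
Z=W[...,2];hsv=cv2.cvtColor(p,cv2.COLOR_RGB2HSV).astype(int);H,S,V=[hsv[...,i] for i in range(3)]
for X in([578,-9.2,25],[584,-95.6,25],[497,-102,18]):
    c=R@np.array(X)+t;u=c[:2]/c[2]*cm['fx']+[cm['cx'],cm['cy']];print(u)
    m=[(V<60)&(Z>15)&(Z<35),(H>100)&(H<130)&(S>50),(S<40)&(V>120)&(Z>8)&(Z<30)][[25,25,18].index(X[2])+(X[1]==-95.6)]
    print(X,fit(m,u,X[2],cm,R,t))
E
```

```text
[578.01365257  -9.22303754 102.88687683] 18.25448559012573
[314.95566491 210.67746763]
[578, -9.2, 25] {'px': array([316., 210.]), 'rect': array([577.4,  -8.7,  34.8,  34.5,  77.9]), 'circ': array([577.4,  -8.7,  35.2])}
[205.95771244 181.74254638]
[584, -95.6, 25] {'px': array([207., 180.]), 'rect': array([583.4, -95.4,  41.9,  61.7,   3.9]), 'circ': array([583.1, -95.5,  73.2])}
[228.852384    62.46248875]
[497, -102, 18] {'px': array([231.,  63.]), 'rect': array([ 496.8, -101.9,   47.6,   46.4,   16.9]), 'circ': array([ 496.5, -101.6,   48.2])}
```

View pics/w4.png

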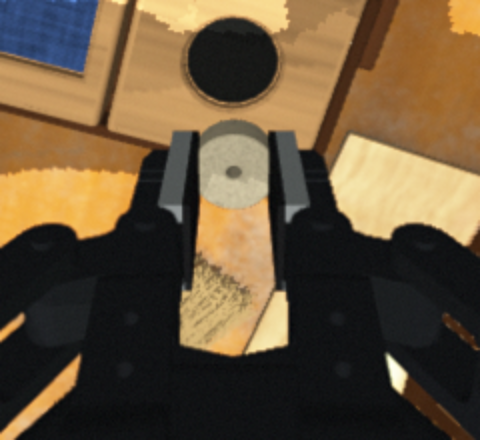

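The wheel is held level between the pads, with the well just ahead at (577.4,-8.7). I'll lower to TCP z≈31.5 and release.

>>> {"op": "drive_tool", "data": {
  "plan": [
    [[1,-0.3,0.2,-25,0],[1,0,0,-20,0],[1,0,0,-15,0],[1,0,0,-8,0],[1,0,0,-3.3,0],[1,0,0,0,0],[1,0,0,0,0],[1,0,0,0,0],[0.5,0,0,0,0],[0.3,0,0,0,0],[0.2,0,0,0,0],[0.2,0,0,0,0],[0.2,0,0,20,0],[0.2,0,0,30,0],[0,0,0,40,0],[0,0,0,0,0],[0,0,0,0,0],[0,0,0,0,0]]
  ]
}}

```text
clock: 11.8
position: [577.6, -9.0, 121.7]
ee_rot: [-0.171, 0.985, 0.0, 0.0]
contact_force: [-0.3, -0.3, -0.9]
gripper_width: 42.9
grasp_force: 0.0
```

```bash
python3 - <<'E'
from h import *
s,p,cm,R,t,W=wrist();print(s['position'],s['gripper_width'])
c=p[120:300,200:440];cv2.imwrite('pics/w5.png',cv2.resize(c,None,fx=2,fy=2)[:,:,::-1])
Z=W[...,2];hsv=cv2.cvtColor(p,cv2.COLOR_RGB2HSV).astype(int);H,S,V=[hsv[...,i] for i in range(3)]
c=R@np.array([578,-9.2,35])+t;u=c[:2]/c[2]*cm['fx']+[cm['cx'],cm['cy']];print(u)
mk=(S<80)&(V>100)&(Z>28)&(Z<50);print(fit(mk,u,35,cm,R,t));m,_,a=blob(mk,u);P=W[m>0]
q=np.linalg.lstsq(np.c_[P[:,:2]-P[:,:2].mean(0),np.ones(len(P))],P[:,2],rcond=None)[0];print('slope,z',q,a)
E
```

```text
[577.64063966  -8.99101056 121.65608744] 42.91556659461037
[314.55284524 207.16494051]
{'px': array([316., 207.]), 'rect': array([577.2,  -8.2,  23.5,  21.4,  19.8]), 'circ': array([577.2,  -8.1,  24.4])}
slope,z [3.83684605e-02 3.03321739e-02 3.44420515e+01] 588
```

View pics/w5.png

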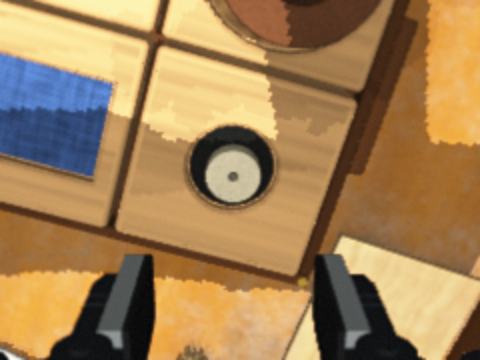

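The wheel top reads 34.4 mm against an expected 35 mm and lies flat in its well. Next is the offcut, which needs a +105° turn.

>>> {"op": "drive_tool", "data": {
  "plan": [
    [[-0.15,1.5,-23.1,0,7],[-0.15,1.5,-23.1,0,7],[-0.15,1.5,-23.1,0,7],[-0.15,1.5,-23.1,0,7],[-0.15,1.5,-23.1,0,7],[-0.15,1.5,-23.1,0,7],[-0.15,1.5,-23.1,0,7],[-0.15,1.5,-23.1,0,7],[-0.15,1.5,-23.1,0,7],[-0.15,1.5,-23.1,0,7],[-0.15,1.5,-23.1,0,7],[-0.15,1.5,-23.1,0,7],[-0.15,1.5,-23.1,0,7],[-0.15,1.5,-23.1,0,7],[-0.15,1.5,-23.1,0,7],[-0.15,0,0,-30,0],[-0.15,0,0,-20,0],[-0.15,0,0,0,0],[-0.15,0,0,0,0],[-0.15,0,0,0,0]]
  ]
}}

```text
clock: 13.52
position: [600.9, -355.7, 71.8]
ee_rot: [0.886, -0.463, 0.0, 0.0]
contact_force: [0.1, -1.0, 0.5]
gripper_width: 49.4
grasp_force: 0.0
```

```bash
python3 - <<'E'
from h import *
from scipy.spatial.transform import Rotation as Ro
s,p,cm,R,t,W=wrist();print(s['position'],s['gripper_width'],s['joints'].round(2))
y=Ro.from_quat(s['ee_rot']).as_matrix()[:,1];print('tool y deg',np.degrees(np.arctan2(y[1],y[0])))
c=p[120:400,180:460];cv2.imwrite('pics/w6.png',cv2.resize(c,None,fx=2,fy=2)[:,:,::-1])
Z=W[...,2];hsv=cv2.cvtColor(p,cv2.COLOR_RGB2HSV).astype(int);H,S,V=[hsv[...,i] for i in range(3)]
c=R@np.array([600,-355.5,6])+t;u=c[:2]/c[2]*cm['fx']+[cm['cx'],cm['cy']];print(u)
print(fit((S<100)&(V>100)&(Z>-10)&(Z<20),u,6,cm,R,t))
E
```

```text
[ 600.94643364 -355.69894763   71.80674326] 49.446961419421335 [-0.3   0.64  0.02  0.   -0.95  0.91]
tool y deg -145.19252660646387
[317.04698451 215.1293521 ]
{'px': array([317., 215.]), 'rect': array([ 599.6, -354.9,   26.3,   48.4,   34.8]), 'circ': array([ 599. , -355.4,   52.3])}
```

View pics/w6.png

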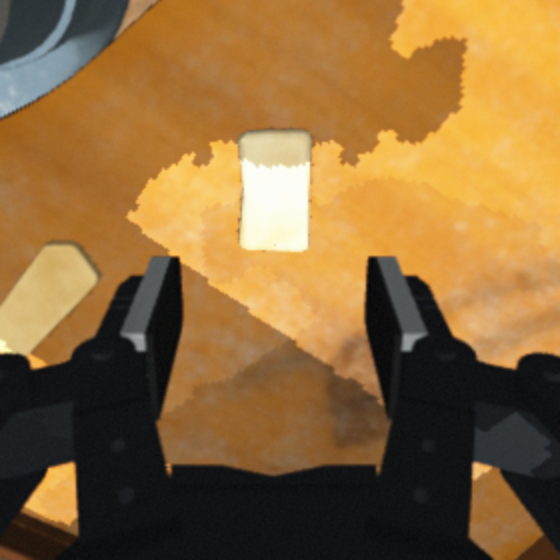

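The offcut at crop (275,190) is aligned with the fingers and centred. Going down to grip it low.

>>> {"op": "drive_tool", "data": {
  "plan": [
    [[-0.15,-1,0.5,-30,0],[-0.15,0,0,-20,0],[-0.15,0,0,-12,0],[-0.15,0,0,-6,0],[-0.15,0,0,-2.5,0],[-0.15,0,0,0,0],[-0.15,0,0,0,0],[0.5,0,0,0,0],[1,0,0,0,0],[1,0,0,0,0],[1,0,0,0,0],[1,0,0,0,0],[1,0,0,0,0],[1,0,0,0,0],[1,0,0,0,0]]
  ]
}}

```text
clock: 14.82
position: [600.3, -355.5, 2.6]
ee_rot: [0.886, -0.463, 0.001, 0.0]
contact_force: [-0.7, -0.0, 5.1]
gripper_width: 25.2
grasp_force: 59.5
```

>>> {"op": "drive_tool", "data": {
  "plan": [
    [[1,0,0,10,0],[1,0,0,25,0],[1,0,0,30,0],[1,0,0,30,0],[1,-1.7,28.8,0,-3.4],[1,-1.7,28.8,0,-3.4],[1,-1.7,28.8,0,-3.4],[1,-1.7,28.8,0,-3.4],[1,-1.7,28.8,0,-3.4],[1,-1.7,28.8,0,-3.4],[1,-1.7,28.8,0,-3.4],[1,-1.7,28.8,0,-3.4],[1,-1.7,28.8,0,-3.4],[1,0,0,0,0],[1,0,0,0,0],[1,0,0,0,0]]
  ]
}}

```text
clock: 16.15
position: [584.2, -96.0, 96.2]
ee_rot: [0.733, -0.681, 0.0, -0.0]
contact_force: [0.2, -0.7, -0.4]
gripper_width: 24.6
grasp_force: 59.1
```

```bash
python3 - <<'E'
from h import *
s,p,cm,R,t,W=wrist();print(s['position'],s['gripper_width'])
c=p[120:400,180:460];cv2.imwrite('pics/w7.png',cv2.resize(c,None,fx=2,fy=2)[:,:,::-1])
E
```

```text
[584.15901555 -95.99379545  96.21316993] 24.614396649658723
```

View pics/w7.png

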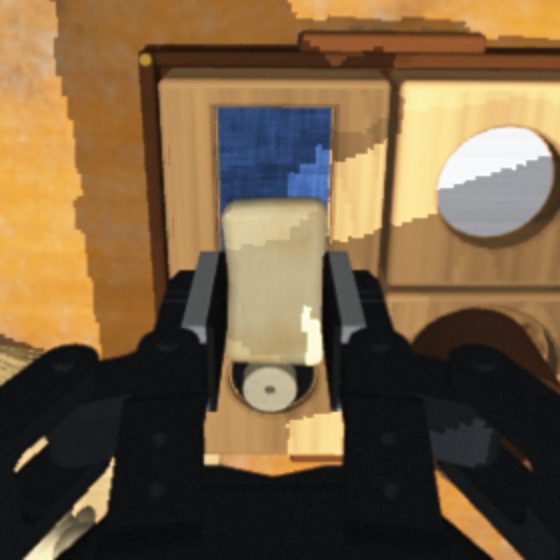

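The offcut is held straight and parallel to the blue recess. I'll lower to TCP z≈31 and release.

>>> {"op": "drive_tool", "data": {
  "plan": [
    [[1,-0.5,0.5,-25,0],[1,0,0,-20,0],[1,0,0,-12,0],[1,0,0,-6,0],[1,0,0,-2.5,0],[1,0,0,0,0],[1,0,0,0,0],[1,0,0,0,0],[0.5,0,0,0,0],[0.2,0,0,0,0],[0,0,0,0,0],[0,0,0,0,0],[0,0,0,20,0],[0,0,0,30,0],[0,0,0,40,0],[0,0,0,0,0],[0,0,0,0,0],[0,0,0,0,0]]
  ]
}}

```text
clock: 17.7
position: [583.4, -95.3, 120.6]
ee_rot: [0.732, -0.681, -0.0, -0.0]
contact_force: [-0.7, -0.6, -0.5]
gripper_width: 42.9
grasp_force: 0.0
```

```bash
python3 - <<'E'
from h import *
s,p,cm,R,t,W=wrist();print(s['position'],s['gripper_width'])
c=p[80:360,180:460];cv2.imwrite('pics/w8.png',cv2.resize(c,None,fx=2,fy=2)[:,:,::-1])
Z=W[...,2];hsv=cv2.cvtColor(p,cv2.COLOR_RGB2HSV).astype(int);H,S,V=[hsv[...,i] for i in range(3)]
c=R@np.array([583.6,-95.5,32])+t;u=c[:2]/c[2]*cm['fx']+[cm['cx'],cm['cy']];print(u)
mk=(S<100)&(V>70)&(Z>27)&(Z<50);print(fit(mk,u,31,cm,R,t));m,_,a=blob(mk,u)
m=cv2.erode(m,np.ones((9,9)));P=W[m>0]
q=np.linalg.lstsq(np.c_[P[:,:2]-P[:,:2].mean(0),np.ones(len(P))],P[:,2],rcond=None)[0];print('slope,z',q,a)
E
```

```text
[583.35215184 -95.25893633 120.64049464] 42.853365363747166
[315.23798779 204.08604027]
{'px': array([316., 202.]), 'rect': array([583.2, -95.3,  26.8,  49. ,   4.3]), 'circ': array([582.1, -95.2,  52.7])}
slope,z [-1.10113922e-02  7.87607572e-03  3.45348483e+01] 1738
```

View pics/w8.png

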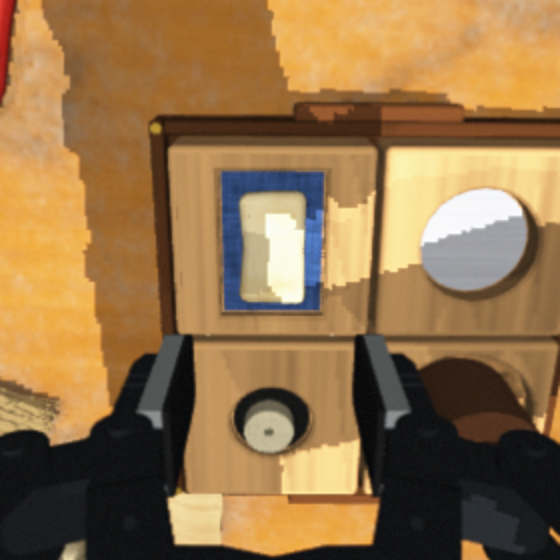

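The offcut is centred and flat in the blue recess. Last is the bottle.

>>> {"op": "drive_tool", "data": {
  "plan": [
    [[-1,0,0,40,0],[-1,-10.4,-34.3,2,0],[-1,-10.4,-34.3,2,0],[-1,-10.4,-34.3,2,0],[-1,-10.4,-34.3,2,0],[-1,-10.4,-34.3,2,0],[-1,-10.4,-34.3,2,0],[-1,-10.4,-34.3,2,0],[-1,-10.4,-34.3,2,0],[-1,-10.4,-34.3,2,0],[-1,-10.4,-34.3,2,0],[-1,0,0,0,0],[-1,0,0,0,0],[-1,0,0,0,0],[-1,0,0,0,0]]
  ]
}}

```text
clock: 19.0
position: [479.7, -437.2, 179.5]
ee_rot: [0.733, -0.681, -0.001, 0.0]
contact_force: [-0.1, 0.5, 0.4]
gripper_width: 85.6
grasp_force: 0.0
```

```bash
python3 - <<'E'
from h import *
s,p,cm,R,t,W=wrist();print(s['position'],s['joints'].round(2))
c=p[80:360,180:460];cv2.imwrite('pics/w9.png',cv2.resize(c,None,fx=2,fy=2)[:,:,::-1])
z=np.load('top0.npz');ct=camera_model('top');Wt=world(ct,z['d'])
from scipy.optimize import least_squares
for n,w in(('wrist',W),('top',Wt)):
    g=(np.hypot(w[...,0]-479.5,w[...,1]+438.5)<35)
    b=w[g&(w[...,2]>12)&(w[...,2]<58)]
    f=least_squares(lambda q:np.hypot(b[:,0]-q[0],b[:,1]-q[1])-17,[479,-438],loss='soft_l1',f_scale=2)
    tp=w[g&(w[...,2]>85)&(w[...,2]<110)];print(n,'body',f.x,len(b),'cap pts',np.median(tp,0),len(tp), tp[:,2].max() if len(tp) else 0)
E
```

```text
[ 479.74962634 -437.21573972  179.54378738] [-0.49  0.46 -0.   -0.   -1.11  0.56]
wrist body [ 480.45259958 -444.05501023] 584 cap pts [ 482.19934034 -446.90962841   94.76556359] 92 101.98969307646209
top body [ 481.14174742 -445.52610177] 182 cap pts [ 481.99253097 -443.09859155   93.50809986] 19 101.67187738324401
```

View pics/w9.png

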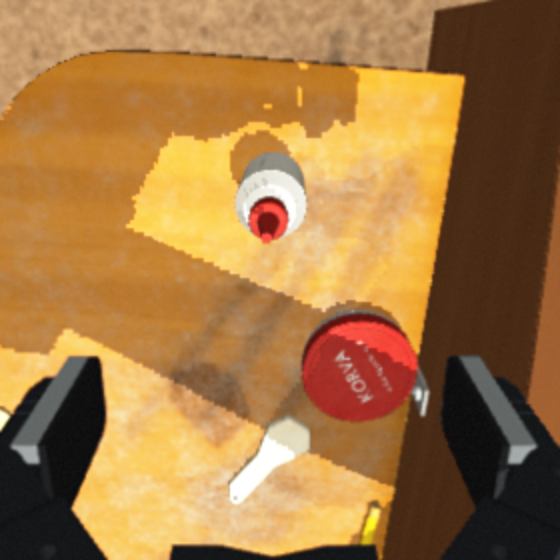

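The bottle at crop (270,190) has its body axis at about (481,-445), with both cameras agreeing within 1.5 mm. I'll correct the position, go down and grip.

>>> {"op": "drive_tool", "data": {
  "plan": [
    [[-0.4,1,-7.6,0,0],[-0.4,0,0,0,0],[-0.4,0,0,-30,0],[-0.4,0,0,-30,0],[-0.4,0,0,-30,0],[-0.4,0,0,-25,0],[-0.4,0,0,-18,0],[-0.4,0,0,-12,0],[-0.4,0,0,0,0],[-0.4,0,0,0,0],[0.2,0,0,0,0],[1,0,0,0,0],[1,0,0,0,0],[1,0,0,0,0],[1,0,0,0,0],[1,0,0,0,0],[1,0,0,0,0],[1,0,0,0,0]]
  ]
}}

```text
clock: 20.55
position: [481.9, -446.8, 37.7]
ee_rot: [0.732, -0.681, 0.002, -0.0]
contact_force: [0.4, 0.8, 6.8]
gripper_width: 31.2
grasp_force: 60.0
```

>>> {"op": "drive_tool", "data": {
  "plan": [
    [[1,0,0,20,0],[1,0,0,30,0],[1,0,0,30,0],[1,0,0,30,0],[1,1.6,34.3,0,0],[1,1.6,34.3,0,0],[1,1.6,34.3,0,0],[1,1.6,34.3,0,0],[1,1.6,34.3,0,0],[1,1.6,34.3,0,0],[1,1.6,34.3,0,0],[1,1.6,34.3,0,0],[1,1.6,34.3,0,0],[1,1.6,34.3,0,0],[1,0,0,0,0],[1,0,0,0,0],[1,0,0,0,0]]
  ]
}}

```text
clock: 21.97
position: [496.5, -102.8, 145.6]
ee_rot: [0.732, -0.681, -0.0, -0.0]
contact_force: [-0.7, 0.8, -0.3]
gripper_width: 31.3
grasp_force: 59.6
```

```bash
python3 - <<'E'
from h import *
from scipy.optimize import least_squares
s,p,cm,R,t,W=wrist();print(s['position'],s['gripper_width'])
c=p[80:360,180:460];cv2.imwrite('pics/w10.png',cv2.resize(c,None,fx=2,fy=2)[:,:,::-1])
x,y,z=s['position'];g=np.hypot(W[...,0]-x,W[...,1]-y)<30
for a,b in((z-28,z-15),(z-15,z-3)):
    P=W[g&(W[...,2]>a)&(W[...,2]<b)]
    f=least_squares(lambda q:np.hypot(P[:,0]-q[0],P[:,1]-q[1])-17,[x,y],loss='soft_l1',f_scale=2);print(len(P),f.x)
P=W[np.hypot(W[...,0]-x,W[...,1]-y)<20];print('low z',np.percentile(P[P[:,2]>50][:,2],2) if len(P) else 0)
E
```

```text
[ 496.50645774 -102.83954494  145.60484939] 31.3370553131943
405 [ 494.60867043 -100.97921093]
457 [ 495.02575496 -101.02598145]
low z 118.5683270718909
```

View pics/w10.png

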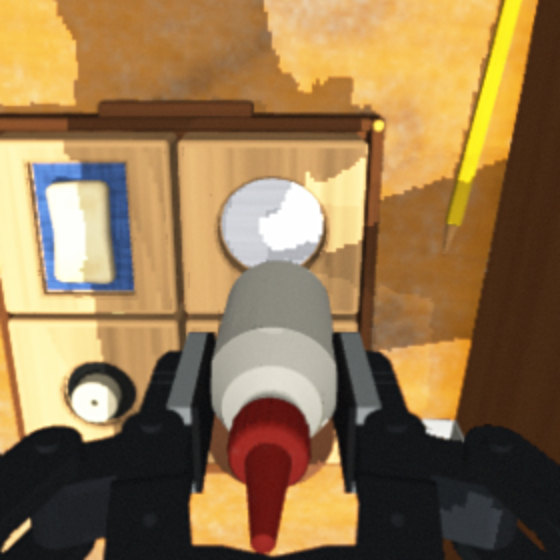

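The bottle hangs upright, about 1.5 mm off the well axis. I'll correct that, lower and check contact.

>>> {"op": "drive_tool", "data": {
  "plan": [
    [[1,1.2,-0.6,-25,0],[1,0,0,-25,0],[1,0,0,-18,0],[1,0,0,-10,0],[1,0,0,-6,0],[1,0,0,-4,0],[1,0,0,0,0],[1,0,0,0,0]]
  ]
}}

```text
clock: 22.68
position: [498.5, -103.8, 58.2]
ee_rot: [0.732, -0.681, 0.001, -0.0]
contact_force: [-1.0, 0.3, 0.2]
gripper_width: 31.2
grasp_force: 59.6
```

>>> {"op": "drive_tool", "data": {
  "plan": [
    [[1,0,0,-1.5,0],[1,0,0,-1,0],[1,0,0,0,0],[1,0,0,0,0],[0.5,0,0,0,0],[0.2,0,0,0,0],[-0.1,0,0,0,0],[-0.4,0,0,0,0],[-0.4,0,0,0,0],[-0.4,0,0,15,0],[-0.4,0,0,25,0],[-0.4,0,0,35,0],[-0.4,0,0,40,0],[-0.4,0,0,40,0],[-0.4,0,0,30,0],[-0.4,0,0,0,0],[-0.4,0,0,0,0],[-0.4,0,0,0,0]]
  ]
}}

```text
clock: 24.18
position: [497.1, -103.5, 239.2]
ee_rot: [0.732, -0.681, -0.001, 0.0]
contact_force: [-0.3, 0.5, -0.5]
gripper_width: 59.5
grasp_force: 0.0
```

```bash
python3 - <<'E'
from h import *
from scipy.optimize import least_squares
s,p,cm,R,t,W=wrist();print(s['position'],s['joints'].round(2))
c=p[60:360,160:480];cv2.imwrite('pics/w11.png',cv2.resize(c,None,fx=1.8,fy=1.8)[:,:,::-1])
x,y=496.7,-101.9;g=np.hypot(W[...,0]-x,W[...,1]-y)<30
for a,b in((32,55),(50,76)):
    P=W[g&(W[...,2]>a)&(W[...,2]<b)]
    f=least_squares(lambda q:np.hypot(P[:,0]-q[0],P[:,1]-q[1])-17,[x,y],loss='soft_l1',f_scale=2);print(len(P),f.x)
print('top z',np.sort(W[g][:,2])[-5:])
Z=W[...,2];hsv=cv2.cvtColor(p,cv2.COLOR_RGB2HSV).astype(int);H,S,V=[hsv[...,i] for i in range(3)]
for n,X,m in(('roll',[490,-15,63],(Z>54)&(Z<72)&(S>90)),('wheel',[577,-9,35],(S<80)&(V>100)&(Z>28)&(Z<50)),('off',[583,-95,31],(S<100)&(V>70)&(Z>27)&(Z<50))):
    c=R@np.array(X)+t;u=c[:2]/c[2]*cm['fx']+[cm['cx'],cm['cy']];mm,_,_=blob(m,u);print(n,fit(m,u,X[2],cm,R,t),np.median(Z[mm>0]))
E
```

```text
[ 497.08657447 -103.47554026  239.15738798] [ 0.11  0.18 -0.26 -0.   -1.13 -0.04]
102 [ 496.78261871 -101.92211649]
371 [ 497.40601466 -100.76999827]
top z [334.91587493 334.93512268 334.96393058 335.04388182 335.10126255]
roll {'px': array([316., 248.]), 'rect': array([490.9, -17.4,  56.5,  60.1,   4.1]), 'circ': array([490.5, -17.1,  61.3])} 62.55718174962769
wheel {'px': array([248., 239.]), 'rect': array([ 5.783e+02, -1.000e+01,  2.200e+01,  2.470e+01,  3.000e-01]), 'circ': array([578. ,  -9.8,  25.9])} 34.55990523732362
off {'px': array([244., 173.]), 'rect': array([583.1, -95.5,  27.7,  48.3,   3.9]), 'circ': array([582.5, -95.2,  52.5])} 34.23414016745201
```

View pics/w11.png

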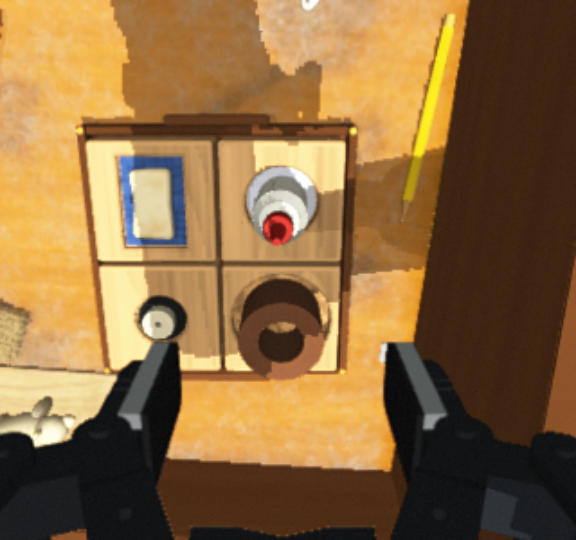

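All four pieces sit centred in their wells. One last check of the bottle-top height, the plate and the fin before handing in.

```bash
python3 - <<'E'
from h import *
s,p,cm,R,t,W=wrist();hsv=cv2.cvtColor(p,cv2.COLOR_RGB2HSV).astype(int)
g=(np.hypot(W[...,0]-497,W[...,1]+102)<25)&(W[...,2]<200)&(W[...,2]>0);z=W[g][:,2];print('bottle top',np.percentile(z,99.5))
p,d=get_image('top');o=np.load('top0.npz')['p'];D=np.abs(p.astype(int)-o).sum(2)
for n,(u,v) in dict(plate=(330,153),fin=(333,245)).items(): print(n,D[v-14:v+14,u-20:u+20].mean(),D[v-14:v+14,u-20:u+20].max())
a=np.percentile(z,99.5)
if 116<a<123: print(job_done())
E
```

```text
bottle top 118.6146302448154
plate 21.511607142857144 32
fin 26.0875 39
the job is handed in; nothing more can be done
None
```

The roll, bottle, felt wheel and offcut are each in their own insert, measured within about 2 mm of centre and seated; the plate and fin were left where they lay, and I handed the job in at about 24 s of the 93 s allowed.

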